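# Wind the bench lift up to its pointer with the crank

## Robot

A 6-joint arm with a two-finger parallel gripper is mounted at the origin on the work surface. World frame = base frame: x ahead of the robot, y to its left, z up, the work surface at z = 0. Lengths are in mm, angles in rad, forces in N, time in s.
With the tool pointing down it reaches from about 350 to 875 mm from the base axis. Payload 4.2 kg.
Tool frame: the origin (TCP) lies between the finger pads; the fingertips stand 14 mm ahead of it and the grasp point (between the pads) lies 5 mm behind it; z points along the fingers, y is the line along which they close (so a half turn about z gives the same grasp; the last joint's range is limited). The gripper opens to 85 mm and grips with 20 to 120 N. Pads are 22 mm wide; open, the fingers measure 114 mm over their backs; the gripper's body (76 mm by 85 mm) begins 54 mm behind the grasp point. The pads swing forward as they close: fully open they stand 13 mm farther back than shut.
Start: joints at [-1.053, 0.385, 0.008, 0, -1.194, -0.259], TCP at [159.967, -604.16, 208.712] pointing down, gripper open.
Joint ranges: [-3.14, 3.14], [-1.21, 2.06], [-1.07, 1.41], [-3.16, 2.05], [-2.99, -0.16], [-3.1, 3.1]. Speed limits (rad/s): [2.79, 2.79, 3.14, 3.14, 3.14, 3.14].

## Interface

Orientations are given as a unit quaternion [x, y, z, w].
In Python, from bench import * gives the robot as it stands.
- The arm moves only by the tool carry_out, never from a script. Its argument "motion" is a list of rows, each a list of 7 numbers: the turn, a rotation vector about the tool's x, y, z in rad, then the shift along the tool's x, y, z in mm, then the opening, from -1 (shut) to 1 (fully open), so that 0 is half open. A call has 1 to 5 rows; each row is the pose to reach, as a shift and turn from the pose commanded when the call began, along the tool's axes at that moment; what a row does not reach only later rows make up. A row lasts 1/8 s, in which the tool goes at most 62.5 mm and 10.7 degrees, less where a joint would pass 70% of its speed; a pose out of reach is approached as far as the arm can. A call with a gripper value outside its range is refused whole. The fingers move at their own pace and stop on an object; the grip force is fixed at half the most. Time passes only in rows, so rows that repeat a pose let the fingers close. It gives the time, the measured TCP pose, the force, the opening and the grip force at its end, in the units of the state.
- read_state(): the state, without advancing time (a new reading comes with each control period).
- get_image(name): name is "side" or "top"; returns a dict with "color" (420x560x3 uint8, blue, green, red), "mtx" (3x3 intrinsics, pixels), "position" and "orientation" of the camera in the world. Camera axes: x right, y down, z forward; pixel columns grow to the right and rows downward; lengths in mm; the calibration is good to about 2 mm. A picture is of the moment at which its call begins. There is no depth.
- job_done(): hands the job in; it is judged then, once.
The state is a dict: "clock": time; "joints": joint angles; "joint_vel": joint speeds; "joint_efforts": joint torques, N m; "position": TCP position; "ee_rot": TCP orientation; "contact_force": force on the tool from outside, world axes, zero at the start; "wrist_torque": the same for the moment, N m; "gripper_width": finger opening in mm; "grasp_force": force on a finger pad.
Only numpy, scipy, OpenCV 4.12 (cv2) and the standard library are available. Lean on these libraries where they do the work, as an engineer would, in place of code of your own. Each camera call takes 0.05 s, during which the arm holds its last target. There are 200 camera calls.

## Task

Fit the loose steel crank on the square drive shaft of the small bench lift, fully home, and wind the lift up with it until the top of the platform is level with the top of the pointer on the post beside it. Do not force the crank: feel for where the square drops in and press or push it no harder than about 10 N. Leave the crank on the shaft, keep the bottle standing on the platform, and leave the pointer and everything else on the bench alone.

Things in the scene. Friction and masses are not known exactly. Their poses are not given: they have to be found in the camera images.
- jack: Bench lift, bolted down: grey base plate 340 x 130 x 12 mm, round aluminium gear housing (60 mm across, top 55 mm above the bench) at its near end, square steel platform at the other. Origin on the bench on the vertical axis of the drive shaft, z up, x towards the platform's centre 190 mm away. Between housing and platform nothing is above 55 mm.
- shaft_foot (a point): Centre of the housing's flat top, on the shaft axis (axes as the jack). The steel shaft stands 22 mm up from here: a 22 mm square for 12 mm, then a round pilot 22.4 mm across for 4 mm, then a cone. The square's angle differs every time and is not measured: rest the crank on it with a light push (about 5 N) and turn until it drops 12 mm, home; every quarter turn fits, with some 3 degrees of play.
- platform (a joint): Rise of the platform in m, 0 at the start (top 93 mm above the bench), growing upwards; travel to 0.05. One turn of the shaft clockwise, seen from above, raises it 16 mm. The shaft is stiff to turn (about 0.1 N m) and stays where it is left.
- platform_edge (a point): Middle of the platform's +y edge, on its top face; the platform is a steel plate 130 x 130 x 8 mm.
- pointer_tip (a point): Tip of the set pointer, on its top face: dark steel bar 16 mm wide, 6 mm thick, on a collar clamped to a 12 mm post (160 mm tall) on the +y side of the jack; the tip ends 5 mm short of the platform's edge. Its top face marks the height wanted for the platform's top: 18 to 36 mm above where the platform starts. Axes as the jack.
- crank: Loose steel crank, 0.36 kg, balanced, standing socket down. Origin under the centre of its square hub (44 x 44 x 36 mm), z up, x along the arm. Underneath, a square socket 23.2 mm wide, 26 mm deep, sides along x and y. Arm 16 mm wide, top 36 mm up, to 82 mm along +x; round counterweight (28 mm across) 48 mm along -x. Fully home, the underside rests on shaft_foot.
- crank_boss (a point): Grip point for fitting the crank: in the flat steel boss on top of the hub, on the socket's axis, 62 mm above the hub's underside. The boss is 24 mm along x and 14 mm along y (pinch it across y) and stands from 36 to 76 mm above the underside. Axes as the crank.
- crank_handle (a point): Grip point for winding: on the axis of the upright black sleeve, 70 mm from the socket's axis along x, 66 mm above the hub's underside. The sleeve is 20 mm in diameter, stands from 38 to 90 mm above the underside and spins freely on its pin, so the hand need not turn with the crank. 48 mm is free between boss and sleeve.
- bottle: Bottle with blue cap, 64 mm across, 110 mm tall, about 0.4 kg, standing on the platform. Origin at the centre of its underside.
- beaker: Bystander: glass beaker, 66 mm across, 75 mm tall. Origin under its centre.
- wrench: Bystander: steel wrench 160 mm long lying on the bench. Origin at its underside.
- tube_rack: Bystander: orange tube rack 64 x 120 x 63 mm. Origin under its centre.
- timer: Bystander: white timer 50 x 70 x 22 mm. Origin under its centre.
- small_jar: Bystander: amber jar 52 mm across, 70 mm tall. Origin under its centre.
Mind the look-alikes: they are no part of the job. What is shaped like the crank but turquoise is not meant. Leave any pink look-alike of the bottle alone.

How it is judged (in metres and radians):
On the way, in this order (a step that is already met when the one before it is completed fails the run):
1. the crank is fully home on the shaft (within 4 mm) before the lift has been wound (horizontal distance between crank and shaft_foot below 0.004 m and z of crank in the frame of shaft_foot below 0.004 m and angle between crank's own z axis and vertical below 0.12 rad and value of joint platform below 0.004 m), for 0.2 s.
2. with the crank still home, the platform is wound level with the pointer (within 2.5 mm) (horizontal distance between crank and shaft_foot below 0.004 m and z of crank in the frame of shaft_foot below 0.004 m and angle between crank's own z axis and vertical below 0.12 rad and z of platform_edge in the frame of pointer_tip between -0.0025 and 0.0025 m), for 0.2 s.
At the end, for the whole second after the job is handed in: The crank stands released and at rest, fully home on the drive shaft (hub underside within 4 mm of the housing top and of the axis); the platform is at rest with its top within 2.5 mm of the height of the pointer's top; the bottle stands upright on the platform (all of step 2 and angle between bottle's own z axis and vertical below 0.15 rad and horizontal distance between bottle and platform_edge below 0.09 m and z of bottle in the frame of platform_edge above -0.004 m and velocity of joint platform between -0.001 and 0.001 m/s and linear speed of crank below 0.02 m/s); the robot touches nothing.
It fails at once if the crank is forced: the contact forces between it and the lift add up to more than 75 N (steady pushes of 10 N keep below this) (contact force between crank and jack above 75 N).
It fails at once if the robot's hand or arm pushes on the lift itself (shaft, platform, pointer) with more than 3 N (contact force between any of the fingers, the arm and jack above 3 N).
It fails at once if the pointer is shifted (more than 2 mm) (distance of pointer_tip from where it was at the start of the episode above 0.002 m).
It fails at once if the bottle is knocked (tilted more than 0.3 rad) (angle between bottle's own z axis and vertical above 0.3 rad).
It fails at once if a bystander is moved more than 30 mm (distance of any of beaker, wrench, tube_rack, timer, small_jar from where it was at the start of the episode above 0.03 m).
It also fails if it takes over 72 s, if anything falls off the work surface, if the arm or the gripper's body presses on something with over 40 N, if the wrist force passes 120 N, or if a joint passes its speed limit or range.

## Working session

There is one attempt and no reset: what is moved stays moved. The work goes in short steps, Python scripts to look and compute and a tool call to move; the robot and the scene stay as the last step left them, time stands still between calls to the robot, and variables do not carry over. Pictures are saved under pics/ and viewed, at most 10 in all, crops included, and the job is handed in when it is done.

Besides the shell and the picture viewer there is one more tool, called by a JSON object that holds its "method" and its "body", one argument or row to a line. carry_out: Moves the arm, as the interface text tells. Its arguments: {"type":"object","properties":{"motion":{"type":"array"}},"required":["motion"]}

```bash
ls; mkdir -p pics
cat > h.py <<'E'
from bench import *
import numpy as np, cv2
from scipy.spatial.transform import Rotation as R
def ray(im,u,v):
    d=np.linalg.inv(im["mtx"])@np.array([u,v,1.]); return np.array(im["position"],float),R.from_quat(im["orientation"]).as_matrix()@d
def onz(im,u,v,z):
    p,d=ray(im,u,v); return p+d*(z-p[2])/d[2]
def proj(im,P):
    c=R.from_quat(im["orientation"]).as_matrix().T@(np.array(P,float)-np.array(im["position"],float)); q=np.array(im["mtx"])@c; return q[:2]/q[2]
def two(a,ua,b,ub):
    p,d=ray(a,*ua);q,e=ray(b,*ub);d=d/np.linalg.norm(d);e=e/np.linalg.norm(e)
    s=np.linalg.lstsq(np.c_[d,-e],q-p,rcond=None)[0];x,y=p+s[0]*d,q+s[1]*e
    return (x+y)/2,np.linalg.norm(x-y)
E
python3 - <<'E'
from h import *
for n in("top","side"):
    im=get_image(n); cv2.imwrite(f"pics/{n}1.png",cv2.resize(im["color"],(784,588),interpolation=cv2.INTER_CUBIC)); np.save(n+"1.npy",im,allow_pickle=True)
    print(n,im["position"],im["orientation"],im["mtx"])
s=read_state();print(s)
E
```

```text
pics
top [ 433.8359545    50.40160067 1075.42980652] [-0.70240795  0.70768108 -0.05257286  0.05519652] [[402.68375854   0.         282.53885902]
 [  0.         402.68375854 209.60354518]
 [  0.           0.           1.        ]]
side [ 409.14970587 1109.09000727  883.64444397] [-0.06746772  0.8903509  -0.44943363  0.02707037] [[496.03268683   0.         283.80766023]
 [  0.         496.03268683 214.11543565]
 [  0.           0.           1.        ]]
{'clock': 0.1, 'joints': array([-1.05340011e+00,  3.85501071e-01,  6.78689858e-03, -4.12225955e-04,
       -1.19401649e+00, -2.58590135e-01]), 'joint_vel': array([-0.00068446, -0.00187449,  0.00133889,  0.00167   ,  0.00210397,
        0.0005423 ]), 'joint_efforts': array([ 1.15681320e-03, -3.93320775e+01,  1.88931030e+01,  4.19784531e+00,
       -2.55870647e-03,  1.07725813e-05]), 'position': array([ 159.81609262, -603.64659176,  207.73102958]), 'ee_rot': array([-1.28966749e-01,  9.91648428e-01,  9.67760451e-04, -1.88568993e-04]), 'contact_force': array([ 0.25706503,  0.17320758, -0.05612552]), 'wrist_torque': array([ 0.04140197,  0.05551862, -0.00083898]), 'grasp_force': 0.0, 'gripper_width': 85.62991845303158}
```

View pics/top1.png

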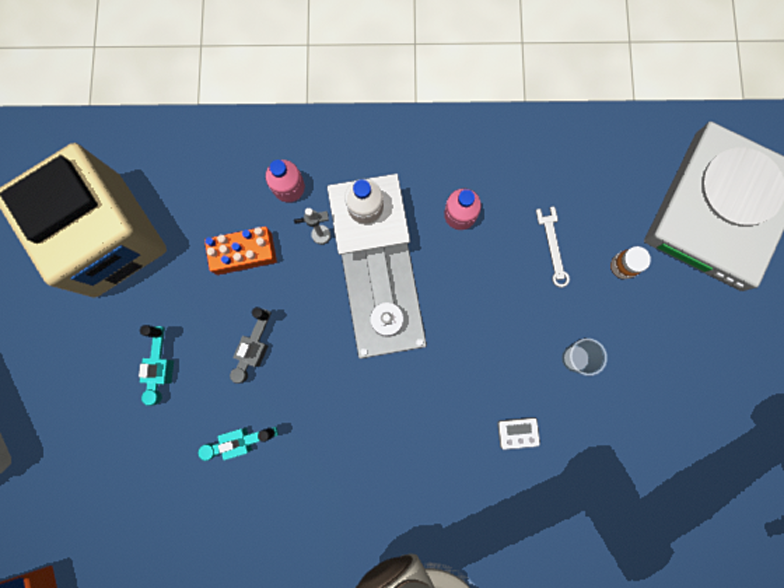

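View pics/side1.png

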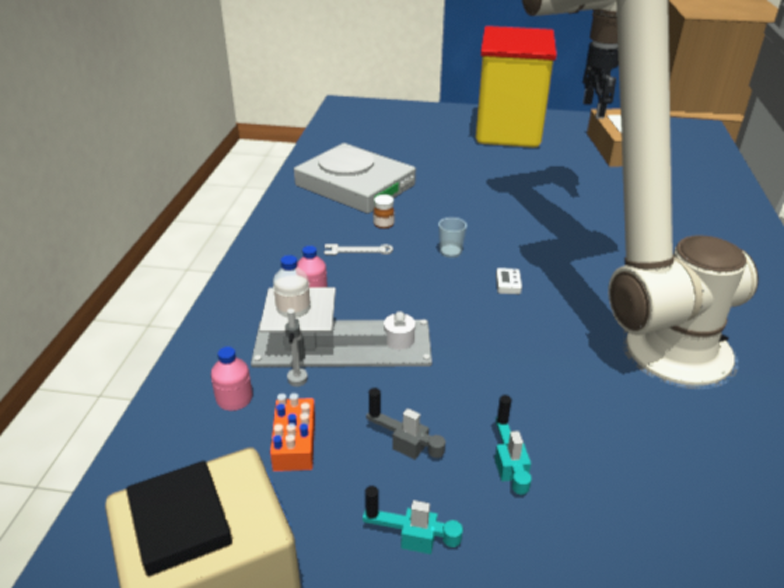

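The top view shows the grey crank with its boss at about (243,349), black handle (260,314), the shaft at (387,318), and the pointer at (303,219). In the side view, the boss is at (411,421), the shaft at (399,320), and the pointer at (291,318). I'll zoom in next for exact pixels.

Run:
```python
from h import *
L=lambda n:np.load(n+"1.npy",allow_pickle=True).item()
t,s=L("top")["color"],L("side")["color"]
c=lambda i,x,y:cv2.resize(i[y:y+60,x:x+80],(400,300),interpolation=cv2.INTER_CUBIC)
# crops: top crank/ top shaft ; side crank / side platform+pointer
cv2.imwrite("pics/z.png",np.vstack([np.hstack([c(t,140,215),c(t,200,130)]),np.hstack([c(s,250,270),c(s,180,200)])]))
```

```text
(no output)
```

View pics/z.png

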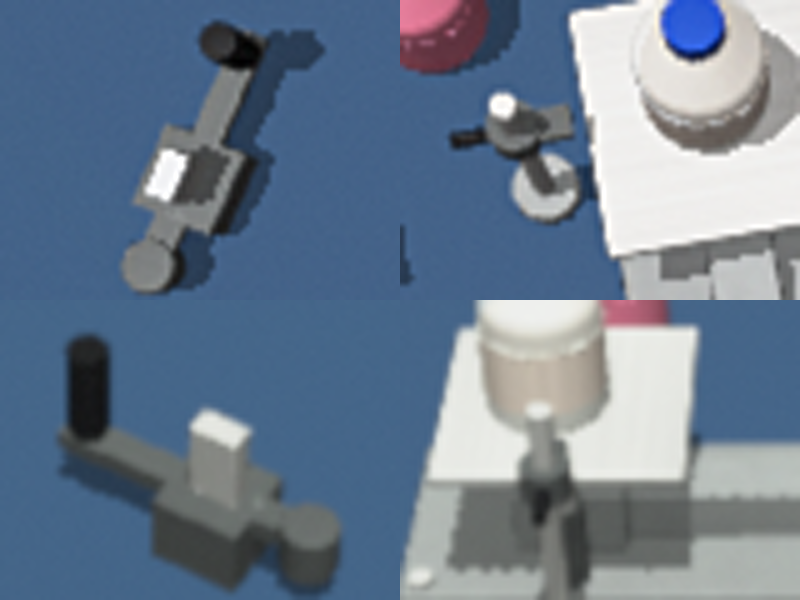

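The zoom gives the boss top at (173.2,250.0) in the top view and (294.2,295.0) in the side view. The handle top is at (184,223.4) and (267.6,279). Seen from the side, the pointer bar is nearly in line behind its post. Next I need the shaft and the pointer up close.

Run:
```python
from h import *
L=lambda n:np.load(n+"1.npy",allow_pickle=True).item()
T,S=L("top"),L("side");t,s=T["color"],S["color"]
print("boss",two(T,(173.2,250),S,(294.2,295)),"handle",two(T,(184,223.4),S,(267.6,279)))
print("cw",onz(T,169.8,268.2,36))
c=lambda i,x,y,w,h,W,H:cv2.resize(i[y:y+h,x:x+w],(W,H),interpolation=cv2.INTER_NEAREST)
cv2.imwrite("pics/z2.png",np.vstack([np.hstack([c(t,256,210,40,30,400,300),c(s,266,215,40,30,400,300)]),np.hstack([c(s,190,215,40,30,400,300),c(t,205,140,40,30,400,300)])]))
g=cv2.cvtColor(t,6); m=((g>150)*255).astype(np.uint8); m[:, :]=m*1
for n,im in(("top",T),("side",S)):
    hsv=cv2.cvtColor(im["color"],cv2.COLOR_BGR2HSV)
    m=((hsv[...,1]<60)&(hsv[...,2]>205)).astype(np.uint8)
    k,l,st,ce=cv2.connectedComponentsWithStats(m)
    for i in range(1,k):
        if st[i,4]>25: print(n,st[i],ce[i].round(1))
```

```text
boss (array([489.16988398, 325.0891554 ,  75.77881258]), np.float64(1.4334943618345752)) handle (array([554.10889826, 297.13835977,  88.67394585]), np.float64(2.197533261480581))
cw [444.29940723 343.1008807   36.        ]
top [   0    0   69   34 2256] [33.4 16. ]
top [  68    0   77   33 2449] [106.  16.]
top [ 144    0   76   32 2394] [182.1  15.6]
top [ 221    0   75   32 2353] [257.7  15.2]
top [ 220    0  154   73 8511] [306.6  41.9]
top [ 372    0   77   30 2253] [410.   14.6]
top [ 448    0   78   29 2174] [486.3  14. ]
top [524   0  36  29 982] [542.2  13.6]
top [ 374   31   78   41 3095] [411.9  50.9]
top [ 451   30   79   41 3110] [489.7  50.2]
top [ 528   30   32   40 1214] [544.3  49. ]
top [  65   33  155   42 6156] [142.5  53.4]
top [   0   34   67   42 2630] [32.2 54.2]
top [ 469   88   91  116 6474] [521. 146.]
top [ 234  124   58   57 1918] [261.9 154.4]
top [ 39 145  49  50 584] [ 67.2 168.4]
top [383 148  24  57 346] [394.9 174.5]
top [447 176  18  18 246] [455.2 184.5]
top [264 216  24  23 347] [275.5 227.2]
top [288 240  15   9  45] [296.7 244.9]
top [255 243   
[... 456 characters left out ...]
9  12  61] [439.6  86. ]
side [    0   100   210   320 16241] [ 88.1 248. ]
side [ 212  103   83   37 1436] [253.9 120.2]
side [268 139  13   7  72] [273.8 142.2]
side [232 175  43   6 108] [251.6 177.5]
side [499 182  41  24 200] [529.1 195.4]
side [ 452  186   56   38 1079] [480.  204.2]
side [196 192  23  16 265] [207.2 199.7]
side [355 192  17  14 158] [363.4 199. ]
side [213 205  26  31 570] [227.4 221.2]
side [186 206  20  30 313] [194.1 224.9]
side [274 225  23  13 182] [284.9 231.5]
side [462 244  62  30 863] [497.4 262.1]
side [289 293  10   6  37] [293.4 295.4]
side [365 309   8   8  41] [368.5 312.2]
side [  0 346  24  37 465] [  7.7 358.8]
side [294 358  12   7  59] [299.8 361.4]
```

View pics/z2.png

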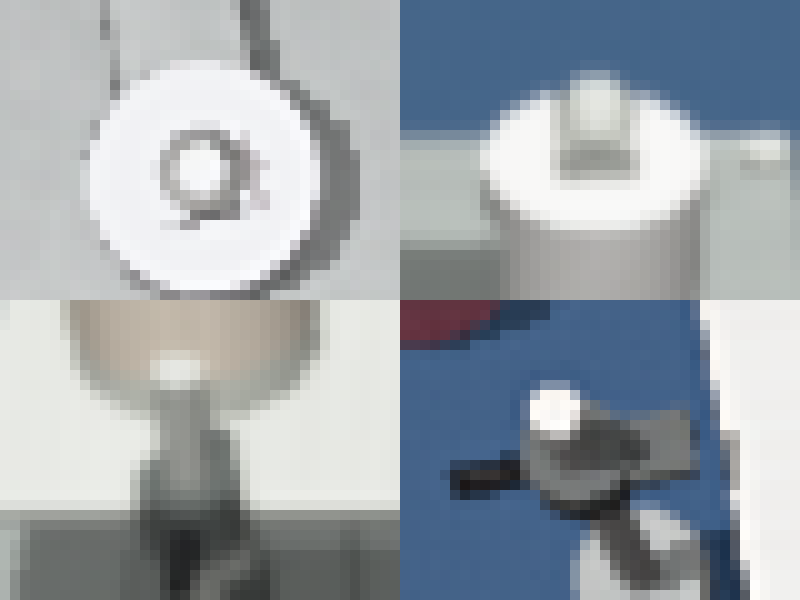

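Run:
```python
from h import *
L=lambda n:np.load(n+"1.npy",allow_pickle=True).item()
T,S=L("top"),L("side");g=cv2.cvtColor(S["color"],6)
b=two(T,(172.75,249.55),S,(293.6,295.1)); h=two(T,(183.6,223),S,(267.2,278.6));print(b,h)
cw=onz(T,169.4,267.8,36); d=h[0]-cw; print("crank yaw",np.arctan2(d[1],d[0]),np.arctan2(*(h[0]-b[0])[[1,0]]))
sh=two(T,(275.95,227.35),S,(325,230.2));print("shaft",sh,onz(T,275.95,227.35,55),onz(S,325,230.2,55))
print("base corners z12: ")
# platform edge near side line at z=93 (side view) : fit rows of bright->dark transition
pts=[]
for u in list(range(192,202))+list(range(216,238)):
    col=g[226:245,u].astype(float);k=np.argmin(np.diff(col)); lo,hi=col[min(k+3,18)],col[max(k-3,0)]
    mid=(lo+hi)/2
    j=next(j for j in range(18) if col[j]>=mid>col[j+1]); v=226+j+(col[j]-mid)/(col[j]-col[j+1]); pts.append((u,v))
pts=np.array(pts);f=np.polyfit(*pts.T,1);r=pts[:,1]-np.polyval(f,pts[:,0]);print("edge",f,r.std(),np.abs(r).max())
A=onz(S,192,np.polyval(f,192),93);B=onz(S,237,np.polyval(f,237),93);ex=(A-B)/np.linalg.norm(A-B);print(A,B,"jack yaw",np.arctan2(ex[1],ex[0]))
ey=np.array([-ex[1],ex[0],0])
for u in (211,211.5,212,212.5):
  for v in (226.5,227,227.5,228):
    p,dd=ray(S,u,v);lam=((A+5*ey-p)@ey)/(dd@ey);P=p+lam*dd;print(u,v,P.round(1),end=";")
  print()
print("sh->edge jack y",(A-sh[0])@ey,)
print(g[220:240,202:218])
```

```text
(array([490.33466687, 326.10622055,  76.29102206]), np.float64(1.5818454706661027)) (array([554.91291667, 297.73192149,  90.37307137]), np.float64(2.2152658208427396))
crank yaw -0.40072637308268066 -0.4139861205028807
shaft (array([491.00172815,  72.9654683 ,  78.3344243 ]), np.float64(102.74429465182712)) [545.14721784  70.74163802  55.        ] [440.68072233  53.04494477  55.        ]
base corners z12: 
edge [4.02258866e-03 2.34919960e+02] 0.6208568252457077 3.3325692502888558
[769.30289558 177.59504169  93.        ] [657.26363674 160.20775681  93.        ] jack yaw 0.15396107278757515
211 226.5 [718.3 174.7 126.6];211 227 [718.4 174.8 125. ];211 227.5 [718.5 174.8 123.4];211 228 [718.6 174.8 121.8];
211.5 226.5 [717.  174.5 126.6];211.5 227 [717.1 174.6 125. ];211.5 227.5 [717.3 174.6 123.4];211.5 228 [717.4 174.6 121.8];
212 226.5 [715.8 174.4 126.6];212 227 [715.9 174.4 125. ];212 227.5 [716.  174.4 123.4];212 228 [716.2 174.4 121.9];
212.5 226.5 [714.6 174.2 126.6];212.5 227 [714.7 174.2 125. ];212.5 227.5 [714.8 174.2 123.4];212.5 228 [714.9 174.2 121.9];
sh->edge jack y 60.7
[... 654 characters left out ...]
 108 112 173 222 231 232 232]
 [234 233 219 176 144 145 147 139 117 109 114 167 220 231 232 232]
 [233 222 175 131 131 143 147 140 124 113 115 151 215 230 232 232]
 [232 197 140 116 128 142 148 142 124 113 112 127 207 230 232 232]
 [232 185 129 112 123 135 141 137 122 114 110 116 204 230 233 233]
 [233 187 124 108 112 120 124 123 115 106  96  98 192 229 235 236]
 [218 172 111  94  99 104 105 104  99  86  71  75 154 206 220 223]
 [151 121  82  69  74  81  83  84  75  69  61  60 100 136 147 148]
 [116  99  72  64  64  62  61  63  66  66  61  57  74 104 117 119]
 [106  97  75  64  57  47  40  46  59  64  62  58  73  88 105 111]
 [105  98  78  66  56  42  35  37  58  67  65  69  83  85  97 106]]
```

```bash
cat >> h.py <<'E'
def plan(pos,yaw,n=5,step=60,rot=0.18,short=False):
    """waypoints (tool axes now) towards world TCP pos, tool x at yaw, tool down"""
    s=read_state();M=R.from_quat(s["ee_rot"]);p=np.array(s["position"])
    a=M.as_matrix()[:2,0];y0=np.arctan2(a[1],a[0]);dy=yaw-y0
    dp=np.array(pos,float)-p;d=M.inv().apply(dp)
    print("now",p.round(1),"yaw",round(y0,3),"q",np.round(s["joints"],2),"F",np.round(s["contact_force"],1),"w",round(s["gripper_width"],1))
    print("shift tool",d.round(1),"world turn",round(dy,3),"-> about tool z",round(-dy,3),"tilt",np.round(M.as_matrix()[:,2],3))
E
python3 - <<'E'
from h import *
L=lambda n:np.load(n+"1.npy",allow_pickle=True).item()
T,S=L("top"),L("side")
print("shaft",two(T,(275.95,227.35),S,(285,230.5)),onz(T,275.95,227.35,55),onz(S,285,230.5,55))
print("tip corner",two(T,(234.2,156.2),S,(212.6,227.6)), "tip top px of shaft", proj(S,[545,71,55]))
plan([490,326,150],-0.407+0)
E
```

```text
shaft (array([546.15782473,  70.79922157,  54.29624322]), np.float64(1.8585226957959484)) [545.14721784  70.74163802  55.        ] [546.98041618  71.59482089  55.        ]
tip corner (array([714.84488458, 171.03479165, 120.3976378 ]), np.float64(1.5742046254277995)) tip top px of shaft [285.76007332 230.43758862]
now [ 159.8 -603.6  207.7] yaw -2.883 q [-1.05  0.39  0.01 -0.   -1.19 -0.26] F [ 0.3  0.2 -0.1] w 85.6
shift tool [-557.   814.2   59.3] world turn 2.476 -> about tool z -2.476 tilt [-0.001  0.002 -1.   ]
```

{"method": "carry_out", "body": {
  "motion": [
    [0,0,-0.15,-20,55,-10,1],
    [0,0,-0.3,-45,110,-20,1],
    [0,0,-0.45,-80,160,-20,1],
    [0,0,-0.6,-115,210,-20,1],
    [0,0,-0.75,-150,260,-20,1]
  ]
}}

```text
clock: 0.72
position: [238.5, -312.6, 228.5]
ee_rot: [-0.485, 0.874, 0.0, 0.0]
contact_force: [1.7, -0.4, 0.6]
gripper_width: 85.4
grasp_force: 0.0
```

Run:
```python
from h import *
plan([400,-20,210],0)
```

```text
now [ 238.5 -312.6  228.5] yaw -2.129 q [-0.5  -0.04 -0.47 -0.   -1.14 -0.06] F [ 1.7 -0.4  0.6] w 85.4
shift tool [-333.8   17.9   18.6] world turn 2.129 -> about tool z -2.129 tilt [ 0.  0. -1.]
```

{"method": "carry_out", "body": {
  "motion": [
    [0,0,-0.17,-60,15,0,1],
    [0,0,-0.34,-120,25,5,1],
    [0,0,-0.51,-180,30,5,1],
    [0,0,-0.68,-240,30,10,1],
    [0,0,-0.85,-300,25,15,1]
  ]
}}

```text
clock: 1.35
position: [377.4, -45.2, 213.9]
ee_rot: [0.803, -0.596, 0.0, -0.001]
contact_force: [1.0, -1.5, 0.4]
gripper_width: 85.1
grasp_force: 0.0
```

Run:
```python
from h import *
plan([490,326,150],-0.407)
```

```text
now [377.4 -45.2 213.9] yaw -1.276 q [ 0.31 -0.06 -0.52 -0.   -1.1  -0.02] F [ 1.  -1.5  0.4] w 85.1
shift tool [-322.4 -215.5   64.2] world turn 0.869 -> about tool z -0.869 tilt [ 0.001  0.    -1.   ]
```

{"method": "carry_out", "body": {
  "motion": [
    [0,0,-0.17,-46,-31,0,1],
    [0,0,-0.34,-96,-64,5,1],
    [0,0,-0.51,-142,-95,10,1],
    [0,0,-0.68,-192,-128,15,1],
    [0,0,-0.85,-242,-162,20,1]
  ]
}}

```text
clock: 1.98
position: [463.7, 232.6, 193.3]
ee_rot: [0.977, -0.212, -0.0, 0.0]
contact_force: [1.0, -0.8, 1.1]
gripper_width: 85.5
grasp_force: 0.0
```

Run:
```python
from h import *
plan([490,326,115],-0.407)
```

```text
now [463.7 232.6 193.3] yaw -0.427 q [ 0.78  0.22 -0.27 -0.   -1.08  0.37] F [ 1.  -0.8  1.1] w 85.5
shift tool [-14.7 -95.9  78.3] world turn 0.02 -> about tool z -0.02 tilt [-0. -0. -1.]
```

{"method": "carry_out", "body": {
  "motion": [
    [0,0,-0.02,-7,-48,20,0.5],
    [0,0,-0.02,-14.7,-96,40,0.3],
    [0,0,-0.02,-14.7,-96,78,0.2],
    [0,0,-0.02,-14.7,-96,105,0.2],
    [0,0,-0.02,-14.7,-96,120,0.2]
  ]
}}

```text
clock: 2.6
position: [489.8, 323.4, 71.6]
ee_rot: [0.979, -0.205, -0.001, 0.001]
contact_force: [-0.1, -0.8, -0.0]
gripper_width: 51.6
grasp_force: 0.0
```

Run:
```python
from h import *
plan([490.3,326,57.5],-0.407)
im=get_image("top");c=im["color"][190:310,110:270];cv2.imwrite("pics/g.png",cv2.resize(c,(800,600),interpolation=cv2.INTER_CUBIC))
```

```text
now [489.8 323.4  71.6] yaw -0.413 q [ 0.86  0.45 -0.26 -0.   -0.86  0.3 ] F [-0.1 -0.8 -0. ] w 51.6
shift tool [-0.6 -2.6 14.1] world turn 0.006 -> about tool z -0.006 tilt [-0.002 -0.002 -1.   ]
```

View pics/g.png

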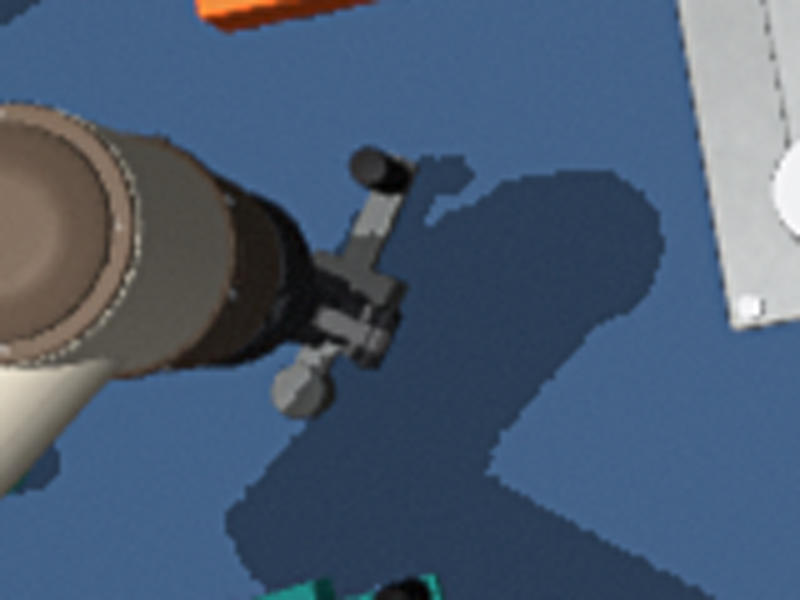

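The fingers straddle the hub at about (360,320) in the crop and the handle is clear at (378,170). Now I'll lower and close.

{"method": "carry_out", "body": {
  "motion": [
    [0,0,0,-0.5,-2.5,14,0.2],
    [0,0,0,-0.5,-2.5,14,-0.8],
    [0,0,0,-0.5,-2.5,14,-1],
    [0,0,0,-0.5,-2.5,14,-1],
    [0,0,0,-0.5,-2.5,14,-1]
  ]
}}

```text
clock: 3.28
position: [491.4, 326.8, 60.2]
ee_rot: [0.979, -0.205, 0.0, -0.0]
contact_force: [0.1, -0.7, -0.0]
gripper_width: 0.1
grasp_force: 0.0
```

{"method": "carry_out", "body": {
  "motion": [
    [0,0,0,0,0,0,-1],
    [0,0,0,0,0,-25,-1],
    [0,0,0,0,0,-55,-1],
    [0,0,0,0,0,-85,-1],
    [0,0,0,0,0,-95,-1]
  ]
}}

```text
clock: 3.9
position: [491.9, 327.3, 156.8]
ee_rot: [0.979, -0.205, 0.001, -0.002]
contact_force: [0.1, -0.1, -0.6]
gripper_width: -0.2
grasp_force: 0.0
```

Run:
```python
from h import *
plan([545.8,71,152],-0.407)
s=read_state();print(s["grasp_force"],s["wrist_torque"])
```

```text
now [491.9 327.3 156.8] yaw -0.413 q [ 0.86  0.37 -0.16  0.   -1.04  0.3 ] F [ 0.1 -0.1 -0.6] w -0.2
shift tool [152.2 213.2   4.2] world turn 0.006 -> about tool z -0.006 tilt [ 0.003  0.003 -1.   ]
0.0 [ 0.07631891 -0.05041854 -0.06505168]
```

Run:
```python
from h import *
a=get_image("top");b=get_image("side")
np.save("top2.npy",a,allow_pickle=True);np.save("side2.npy",b,allow_pickle=True)
f=lambda i,x,y:cv2.resize(i[y:y+120,x:x+80],(400,600),interpolation=cv2.INTER_CUBIC)
cv2.imwrite("pics/g2.png",np.hstack([f(a["color"],130,190),f(b["color"],250,220)]))
print(proj(a,[491.9,327.3,156.8]),proj(b,[491.9,327.3,156.8]))
```

```text
[162.57198312 246.61186062] [294.07794679 268.93293428]
```

View pics/g2.png

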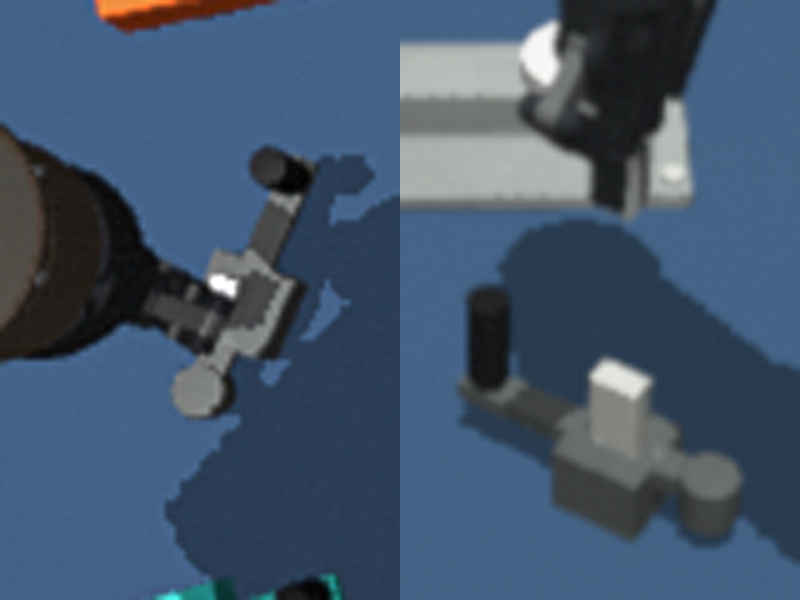

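The crank still stands unmoved, with its boss top at (222,283) in the left crop and (620,378) in the right. The gripper closed beside it. The fingertips appear away from where the TCP projects, so I'll triangulate them.

Run:
```python
from h import *
L=lambda n:np.load(n+"2.npy",allow_pickle=True).item()
T,S=L("top"),L("side")
print("tip",two(T,(172.6,257.6),S,(294,260.6)))
s=read_state();print(s["position"],s["joints"])
print("boss side z76",onz(S,293.5,295.3,76), "crank boss now", two(T,(173.5,246.5),S,(294,295)))
f=lambda i:i
im=np.hstack([T["color"][150:350,60:300],S["color"][130:330,220:460]]);cv2.imwrite("pics/g3.png",cv2.resize(im,(800,333),interpolation=cv2.INTER_CUBIC))
```

```text
tip (array([480.92474826, 303.86496504, 159.52337171]), np.float64(28.38552785271663))
[491.42277225 326.93035299 155.50274817] [ 8.61139219e-01  3.67402053e-01 -1.59161297e-01 -1.19695761e-04
 -1.04222845e+00  2.96901338e-01]
boss side z76 [491.30022376 326.45075244  76.        ] crank boss now (array([493.75708043, 324.56135833,  75.31829449]), np.float64(6.7274855715934665))
```

View pics/g3.png

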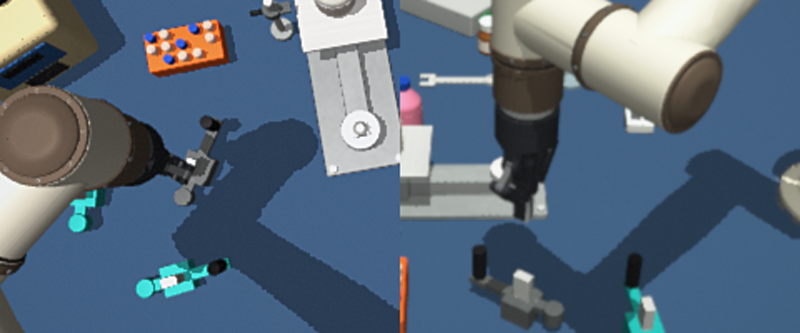

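The gripper reads 0 mm, but the pictures look inconsistent with closed fingers. I'll open it and compare both views.

{"method": "carry_out", "body": {
  "motion": [
    [0,0,0,0,0,0,0.5],
    [0,0,0,0,0,0,1],
    [0,0,0,0,0,0,1],
    [0,0,0,0,0,0,1],
    [0,0,0,0,0,0,1]
  ]
}}

```text
clock: 4.62
position: [491.2, 326.6, 154.6]
ee_rot: [0.979, -0.205, -0.0, 0.0]
contact_force: [0.6, 0.8, 0.1]
gripper_width: 85.3
grasp_force: 0.0
```

Run:
```python
from h import *
a=get_image("top");b=get_image("side")
L=lambda n:np.load(n+"2.npy",allow_pickle=True).item()
T,S=L("top"),L("side")
s=read_state();print(s["position"],s["gripper_width"]);p=s["position"]
M=R.from_quat(s["ee_rot"]).as_matrix()
def f(im,x,y):
    i=cv2.resize(im["color"][y:y+75,x:x+100],(400,300),interpolation=cv2.INTER_CUBIC)
    for o,c in(([0,0,14],(0,0,255)),([0,42,0],(0,255,0)),([0,-42,0],(0,255,255)),([0,0,-59],(255,0,255))):
        q=proj(im,p+M@np.array(o,float));cv2.circle(i,(int((q[0]-x+.5)*4),int((q[1]-y+.5)*4)),3,c,1)
    return cv2.convertScaleAbs(i,alpha=1.5,beta=10)
cv2.imwrite("pics/g4.png",np.vstack([np.hstack([f(T,120,210),f(a,120,210)]),np.hstack([f(S,245,215),f(b,245,215)])]))
```

```text
[491.17649678 326.58962569 154.68305715] 85.41261478306545
```

View pics/g4.png

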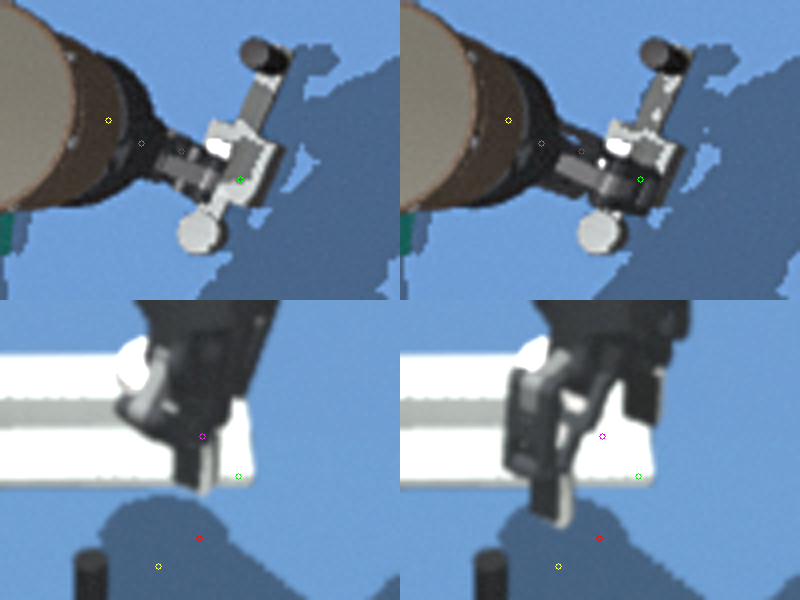

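Run:
```python
from h import *
S=np.load("side2.npy",allow_pickle=True).item();S1=np.load("side1.npy",allow_pickle=True).item()
p=np.array([491.2,326.6,154.7]);M=R.from_quat(read_state()["ee_rot"]).as_matrix()
def vert(im,uv,q):
    c,d=ray(im,*uv);A=np.c_[d,[0,0,-1]];x=np.linalg.lstsq(A,np.array([q[0],q[1],0])-c,rcond=None)[0];return x[1],c+d*x[0]-[q[0],q[1],x[1]]
for uv,o in(((282.5,270.3),-46),((305.8,245.8),46)):
    print("open tip z",vert(S,uv,p+M@[0,o,0.]))
print("closed tip z",vert(S,(293.5,262.3),p))
```

```text
open tip z (np.float64(188.27325546351176), array([ 1.52751402e+00,  2.10574130e-01, -3.41060513e-13]))
open tip z (np.float64(188.49393451961078), array([-1.93468856e-01, -1.48749207e-02, -3.41060513e-13]))
closed tip z (np.float64(175.22912220895975), array([2.45390507e+00, 2.65096751e-01, 2.55795385e-13]))
```

Both open tips and the closed tip give the same result: the real fingertips sit about 34 mm higher than the reported pose implies. That explains the miss, because the fingers closed above the boss. I'll use this offset, so reported z is real z minus 34, and check it by gripping.

{"method": "carry_out", "body": {
  "motion": [
    [0,0,0,0,0,40,0.3],
    [0,0,0,0,0,80,0.2],
    [0,0,0,0,0,110,0.2],
    [0,0,0,0,0,122,0.2],
    [0,0,0,0,0,128,0.2]
  ]
}}

```text
clock: 5.35
position: [491.5, 326.9, 26.7]
ee_rot: [0.979, -0.205, 0.0, -0.0]
contact_force: [-1.1, 0.3, 0.4]
gripper_width: 51.3
grasp_force: 0.0
```

{"method": "carry_out", "body": {
  "motion": [
    [0,0,0,0,0,0,-0.3],
    [0,0,0,0,0,0,-0.7],
    [0,0,0,0,0,0,-1],
    [0,0,0,0,0,0,-1],
    [0,0,0,0,0,0,-1]
  ]
}}

```text
clock: 5.98
position: [491.7, 327.0, 27.8]
ee_rot: [0.979, -0.205, 0.001, -0.001]
contact_force: [-0.7, -0.5, 4.9]
gripper_width: 12.5
grasp_force: 63.9
```

{"method": "carry_out", "body": {
  "motion": [
    [0,0,0,0,0,-10,-1],
    [0,0,0,0,0,-35,-1],
    [0,0,0,0,0,-65,-1],
    [0,0,0,0,0,-90,-1],
    [0,0,0,0,0,-100,-1]
  ]
}}

```text
clock: 6.6
position: [491.3, 326.9, 127.8]
ee_rot: [0.979, -0.205, 0.0, -0.001]
contact_force: [0.7, -0.5, -3.4]
gripper_width: 12.7
grasp_force: 62.8
```

Run:
```python
from h import *
plan([545.8,71,118],-0.407)
s=read_state();print(s["grasp_force"],s["wrist_torque"])
a=get_image("top");b=get_image("side")
np.save("top3.npy",a,allow_pickle=True);np.save("side3.npy",b,allow_pickle=True)
for n,im,(x,y,w,h) in(("t",a,(130,190,90,110)),("s",b,(230,200,110,110))):
    hsv=cv2.cvtColor(im["color"],cv2.COLOR_BGR2HSV)
f=lambda i,x,y:cv2.resize(i[y:y+120,x:x+80],(400,600),interpolation=cv2.INTER_CUBIC)
cv2.imwrite("pics/g5.png",np.hstack([f(a["color"],130,190),f(b["color"],250,190)]))
```

```text
now [491.3 326.9 127.8] yaw -0.413 q [ 0.86  0.39 -0.19 -0.   -0.98  0.3 ] F [ 0.7 -0.5 -3.4] w 12.7
shift tool [152.6 212.5   9.5] world turn 0.006 -> about tool z -0.006 tilt [ 0.001  0.001 -1.   ]
62.832101583480835 [ 0.01141403 -0.00955003  0.0004059 ]
```

View pics/g5.png

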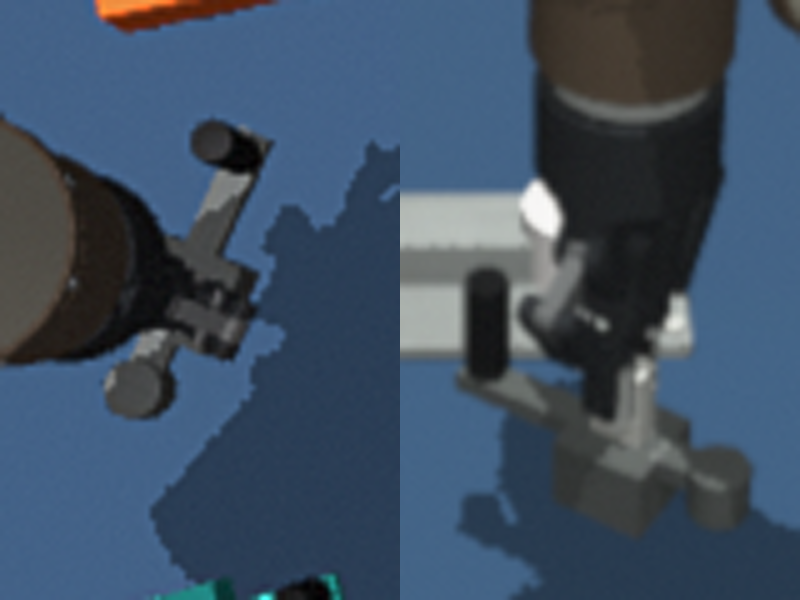

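The crank hangs level from its boss. The handle top is at (213,140) and (488,280) in the crops, and the counterweight is at (133,388). From these I'll work out the axis relative to the TCP.

Run:
```python
from h import *
L=lambda n:np.load(n+"3.npy",allow_pickle=True).item()
T,S=L("top"),L("side")
h=two(T,(172.2,217.6),S,(267.2,245.6));c=two(T,(156.2,267.2),S,(313.6,281.3));print(h,c)
for hh,cc in((h[0],c[0]),(onz(T,172.2,217.6,190),onz(T,156.2,267.2,136)),(onz(S,267.2,245.6,190),onz(S,313.6,281.3,136))):
    a=(48*hh+70*cc)/118;print("axis",a,"dist",np.linalg.norm((hh-cc)[:2]),"yaw",np.arctan2(*(hh-cc)[[1,0]]))
```

```text
(array([554.56273197, 298.49955178, 189.6199165 ]), np.float64(1.1473291166299169)) (array([446.63411669, 344.27019252, 143.21333183]), np.float64(1.8361504019424117))
axis [490.53728223 325.6516268  162.09058661] dist 117.2328347826277 yaw -0.40109328960025253
axis [489.79126988 326.91597955 157.96610169] dist 118.36971470052514 yaw -0.41911499409548225
axis [491.50932226 321.38718855 157.96610169] dist 113.6636317641782 yaw -0.3404332608858587
```

{"method": "carry_out", "body": {
  "motion": [
    [0,0,0,25,35,0,-1],
    [0,0,0,60,84,0,-1],
    [0,0,0,95,132,0,-1],
    [0,0,0,130,181,0,-1],
    [0,0,0,152.5,212.5,0,-1]
  ]
}}

```text
clock: 7.32
position: [544.5, 68.0, 124.9]
ee_rot: [0.979, -0.206, -0.002, 0.001]
contact_force: [-0.1, 0.8, -3.0]
gripper_width: 12.8
grasp_force: 62.7
```

{"method": "carry_out", "body": {
  "motion": [
    [0,0,0,0,0,0,-1],
    [0,0,0,0,0,0,-1]
  ]
}}

```text
clock: 7.58
position: [545.0, 70.6, 125.5]
ee_rot: [0.979, -0.205, -0.001, 0.0]
contact_force: [-0.1, -0.1, -3.7]
gripper_width: 12.8
grasp_force: 62.7
```

{"method": "carry_out", "body": {
  "motion": [
    [0,0,0,1,-1.5,10,-1],
    [0,0,0,1,-1.5,18,-1],
    [0,0,0,1,-1.5,22,-1],
    [0,0,0,1,-1.5,25,-1],
    [0,0,0,1,-1.5,28,-1]
  ]
}}

```text
clock: 8.2
position: [547.3, 71.9, 98.7]
ee_rot: [0.979, -0.205, 0.0, -0.0]
contact_force: [0.0, 1.0, -3.0]
gripper_width: 12.6
grasp_force: 62.7
```

{"method": "carry_out", "body": {
  "motion": [
    [0,0,0,0,0,1.5,-1],
    [0,0,0,0,0,3,-1],
    [0,0,0,0,0,3,-1]
  ]
}}

```text
clock: 8.57
position: [547.2, 71.7, 95.7]
ee_rot: [0.979, -0.205, 0.0, -0.0]
contact_force: [0.5, 0.0, -2.2]
gripper_width: 12.8
grasp_force: 62.7
```

{"method": "carry_out", "body": {
  "motion": [
    [0,0,0,0,0,1.2,-1],
    [0,0,0,0,0,2.4,-1],
    [0,0,0,0,0,2.4,-1]
  ]
}}

```text
clock: 8.95
position: [547.5, 71.7, 94.6]
ee_rot: [0.979, -0.205, 0.001, -0.0]
contact_force: [-2.1, -0.1, 6.1]
gripper_width: 12.9
grasp_force: 63.9
```

{"method": "carry_out", "body": {
  "motion": [
    [0,0,0.08,-0.2,0,-0.2,-1],
    [0,0,0.16,-0.2,0,-0.2,-1],
    [0,0,0.24,-0.2,0,-0.2,-1],
    [0,0,0.32,-0.2,0,-0.2,-1],
    [0,0,0.4,-0.2,0,-0.2,-1]
  ]
}}

```text
clock: 9.57
position: [547.5, 70.9, 94.6]
ee_rot: [0.918, -0.396, 0.001, 0.001]
contact_force: [-1.2, -4.0, 3.1]
gripper_width: 12.8
grasp_force: 63.7
```

{"method": "carry_out", "body": {
  "motion": [
    [0,0,0.08,0.2,0.4,0,-1],
    [0,0,0.16,0.2,0.4,0,-1],
    [0,0,0.24,0.2,0.4,0,-1],
    [0,0,0.32,0.2,0.4,0,-1],
    [0,0,0.4,0.2,0.4,0,-1]
  ]
}}

```text
clock: 10.2
position: [546.8, 70.2, 94.4]
ee_rot: [0.821, -0.571, 0.0, 0.001]
contact_force: [-2.1, -3.6, 3.6]
gripper_width: 12.8
grasp_force: 63.7
```

{"method": "carry_out", "body": {
  "motion": [
    [0,0,0.08,0.3,0.4,0,-1],
    [0,0,0.16,0.3,0.4,0,-1],
    [0,0,0.24,0.3,0.4,0,-1],
    [0,0,0.32,0.3,0.4,0,-1],
    [0,0,0.4,0.3,0.4,0,-1]
  ]
}}

```text
clock: 10.82
position: [545.6, 69.9, 92.9]
ee_rot: [-0.691, 0.723, 0.0, -0.002]
contact_force: [-0.3, -2.1, -1.4]
gripper_width: 12.9
grasp_force: 63.0
```

It dropped in (z fell and the push vanished). Now I'll follow it down.

{"method": "carry_out", "body": {
  "motion": [
    [0,0,0,0,0,1.5,-1],
    [0,0,0,0,0,3,-1],
    [0,0,0,0,0,4.5,-1]
  ]
}}

```text
clock: 11.2
position: [545.7, 70.1, 89.3]
ee_rot: [-0.693, 0.721, 0.0, -0.001]
contact_force: [-4.6, -4.2, 4.2]
gripper_width: 12.7
grasp_force: 63.9
```

{"method": "carry_out", "body": {
  "motion": [
    [0,0,-0.02,0.6,0.7,0,-1],
    [0,0,-0.02,0.6,0.7,1,-1],
    [0,0,-0.02,0.6,0.7,2,-1]
  ]
}}

```text
clock: 11.58
position: [545.6, 70.1, 86.8]
ee_rot: [-0.699, 0.715, 0.0, -0.0]
contact_force: [-1.6, -5.4, 1.7]
gripper_width: 12.8
grasp_force: 63.2
```

{"method": "carry_out", "body": {
  "motion": [
    [0,0,0,0.6,0.2,1.2,-1],
    [0,0,0,0.6,0.2,2.4,-1],
    [0,0,0,0.6,0.2,3.6,-1]
  ]
}}

```text
clock: 11.95
position: [545.6, 69.9, 83.3]
ee_rot: [-0.699, 0.715, 0.0, -0.0]
contact_force: [-2.6, -4.1, 0.4]
gripper_width: 13.0
grasp_force: 63.2
```

{"method": "carry_out", "body": {
  "motion": [
    [0,0,0,0.5,0.3,1,-1],
    [0,0,0,0.5,0.3,2,-1],
    [0,0,0,0.5,0.3,2,-1]
  ]
}}

```text
clock: 12.32
position: [545.5, 69.7, 82.9]
ee_rot: [-0.699, 0.715, -0.0, 0.001]
contact_force: [-5.2, -1.4, 8.9]
gripper_width: 12.5
grasp_force: 64.3
```

The square is home: z dropped 11.8 mm in total and it now has a firm bottom. I'll release and slide along the arm to the handle.

{"method": "carry_out", "body": {
  "motion": [
    [0,0,0,0,0,-1,-1],
    [0,0,0,0,0,-1,-0.3],
    [0,0,0,0,0,-2,0.2],
    [0,0,0,0,0,-2,0.2],
    [0,0,0,0,0,-5,0.2]
  ]
}}

```text
clock: 12.95
position: [545.4, 69.5, 86.3]
ee_rot: [-0.699, 0.715, 0.0, 0.0]
contact_force: [0.7, 0.1, 0.3]
gripper_width: 51.4
grasp_force: 0.0
```

{"method": "carry_out", "body": {
  "motion": [
    [0,0,0,20,0,-2,0.2],
    [0,0,0,45,0,-2,0.2],
    [0,0,0,70,0,-2,0.2],
    [0,0,0,70,0,-2,0.2]
  ]
}}

```text
clock: 13.45
position: [543.4, -2.7, 88.5]
ee_rot: [-0.698, 0.716, 0.0, -0.0]
contact_force: [-0.0, 0.9, 0.3]
gripper_width: 51.5
grasp_force: 0.0
```

Run:
```python
from h import *
plan([545.5,0.2,88],-1.593)
a=get_image("top");b=get_image("side")
np.save("top4.npy",a,allow_pickle=True);np.save("side4.npy",b,allow_pickle=True)
p=np.array([545.5,70.2,0])
for n,im in(("top",a),("side",b)):
    # black sleeve top expected
    u=proj(im,p+[-1.5,-70,145]);c=proj(im,p+[1,48,91]);print(n,"exp sleeve",u,"cw",c)
```

```text
now [543.4  -2.7  88.5] yaw -1.596 q [ 0.29  0.37 -0.35 -0.   -0.85 -0.32] F [-0.   0.9  0.3] w 51.5
shift tool [-3.  -2.   0.5] world turn 0.003 -> about tool z -0.003 tilt [-0.  0. -1.]
top exp sleeve [305.5001305 223.4150094] cw [256.35245875 225.36226161]
side exp sleeve [290.33251622 188.18575997] cw [282.79550723 230.65237867]
```

{"method": "carry_out", "body": {
  "motion": [
    [0,0,0,-2.5,0,0,0.2],
    [0,0,0,-2.5,0,0,-0.3],
    [0,0,0,-2.5,0,0,-0.7],
    [0,0,0,-2.5,0,0,-1],
    [0,0,0,-2.5,0,0,-1]
  ]
}}

```text
clock: 14.18
position: [544.0, 2.2, 88.5]
ee_rot: [-0.699, 0.715, -0.0, 0.0]
contact_force: [0.1, 2.9, 0.2]
gripper_width: 18.6
grasp_force: 58.5
```

Run:
```python
from h import *
plan([545.5,0.2,88],-1.593)
```

```text
now [544.    2.2  88.5] yaw -1.593 q [ 0.3   0.37 -0.35 -0.   -0.85 -0.32] F [0.1 2.9 0.2] w 18.6
shift tool [ 2.  -1.5  0.5] world turn -0.0 -> about tool z 0.0 tilt [ 0.001  0.    -1.   ]
```

{"method": "carry_out", "body": {
  "motion": [
    [0,0,0,-3.4,21.6,0,-1],
    [0,0,0,-13.4,41.1,0,-1],
    [0,0,0,-28.9,56.6,0,-1],
    [0,0,0,-48.4,66.6,0,-1],
    [0,0,0,-70,70,0,-1]
  ]
}}

```text
clock: 14.8
position: [474.8, 72.9, 88.7]
ee_rot: [-0.699, 0.715, -0.0, -0.001]
contact_force: [3.4, -2.5, -2.0]
gripper_width: 18.4
grasp_force: 59.1
```

{"method": "carry_out", "body": {
  "motion": [
    [0,0,0,0,0,0,-1],
    [0,0,0,0,0,0,-1]
  ]
}}

```text
clock: 15.05
position: [475.1, 73.1, 88.6]
ee_rot: [-0.699, 0.715, 0.0, -0.0]
contact_force: [-2.3, 1.4, 3.7]
gripper_width: 18.2
grasp_force: 59.5
```

{"method": "carry_out", "body": {
  "motion": [
    [0,0,0,-21.6,-3.4,0,-1],
    [0,0,0,-41.1,-13.4,0,-1],
    [0,0,0,-56.6,-28.9,0,-1],
    [0,0,0,-66.6,-48.4,0,-1],
    [0,0,0,-70,-70,0,-1]
  ]
}}

```text
clock: 15.68
position: [547.0, 142.5, 88.6]
ee_rot: [-0.699, 0.715, 0.001, -0.0]
contact_force: [-3.1, 1.7, 3.2]
gripper_width: 18.7
grasp_force: 59.5
```

```bash
cat >> h.py <<'E'
def edge(im,lo=222,hi=236):
    g=cv2.cvtColor(im["color"],6).astype(float);out=[]
    for u in range(218,232):
        c=g[lo-14:hi+8,u];d=np.diff(c);k=int(np.argmin(d));hi_,lo_=c[max(k-3,0)],c[min(k+4,len(c)-1)];m=(hi_+lo_)/2
        for j in range(max(k-3,0),min(k+4,len(c)-1)):
            if c[j]>=m>c[j+1]: out.append(lo-14+j+(c[j]-m)/(c[j]-c[j+1]));break
    return np.median(out),np.std(out)
E
python3 - <<'E'
from h import *
S1=np.load("side1.npy",allow_pickle=True).item();im=get_image("side")
print(edge(S1),edge(im))
E
```

```text
(np.float64(235.68424242424243), np.float64(0.0384568615507431)) (np.float64(233.02170138888889), np.float64(0.12140756212459905))
```

The lift follows: the edge moved up 2.66 px, about 8 mm. I'll continue winding.

{"method": "carry_out", "body": {
  "motion": [
    [0,0,0,3.4,-21.6,0,-1],
    [0,0,0,13.4,-41.1,0,-1],
    [0,0,0,28.9,-56.6,0,-1],
    [0,0,0,48.4,-66.6,0,-1],
    [0,0,0,70,-70,0,-1]
  ]
}}

```text
clock: 16.35
position: [615.4, 69.0, 88.3]
ee_rot: [-0.699, 0.715, 0.0, 0.0]
contact_force: [-3.7, 4.4, 3.5]
gripper_width: 18.6
grasp_force: 59.6
```

{"method": "carry_out", "body": {
  "motion": [
    [0,0,0,21.6,3.4,0,-1],
    [0,0,0,41.1,13.4,0,-1],
    [0,0,0,56.6,28.9,0,-1],
    [0,0,0,66.6,48.4,0,-1],
    [0,0,0,70,70,0,-1]
  ]
}}

```text
clock: 16.98
position: [544.7, 1.5, 88.4]
ee_rot: [-0.699, 0.715, -0.001, 0.003]
contact_force: [2.0, 8.8, -3.9]
gripper_width: 18.1
grasp_force: 58.8
```

{"method": "carry_out", "body": {
  "motion": [
    [0,0,0,-3.4,21.6,0,-1],
    [0,0,0,-13.4,41.1,0,-1],
    [0,0,0,-28.9,56.6,0,-1],
    [0,0,0,-48.4,66.6,0,-1],
    [0,0,0,-70,70,0,-1]
  ]
}}

```text
clock: 17.6
position: [474.7, 71.3, 88.6]
ee_rot: [-0.699, 0.715, -0.001, -0.001]
contact_force: [3.4, -4.2, -0.4]
gripper_width: 18.5
grasp_force: 59.3
```

{"method": "carry_out", "body": {
  "motion": [
    [0,0,0,-21.6,-3.4,0,-1],
    [0,0,0,-41.1,-13.4,0,-1],
    [0,0,0,-56.6,-28.9,0,-1],
    [0,0,0,-66.6,-48.4,0,-1],
    [0,0,0,-70,-70,0,-1]
  ]
}}

```text
clock: 18.23
position: [547.2, 142.6, 88.5]
ee_rot: [-0.7, 0.715, 0.0, 0.0]
contact_force: [-3.6, 0.8, 2.8]
gripper_width: 18.6
grasp_force: 59.7
```

Run:
```python
from h import *
S1=np.load("side1.npy",allow_pickle=True).item();im=get_image("side");T=get_image("top")
np.save("side5.npy",im,allow_pickle=True);np.save("top5.npy",T,allow_pickle=True)
v0,v=edge(S1)[0],edge(im)[0]
print(v0,v,edge(im)[1]);A=onz(S1,225,v0,93)
p,d=ray(im,225,v);lam=(A[1]-p[1])/d[1];print("z edge",(p+lam*d)[2])
g=cv2.cvtColor(im["color"],6);print(g[216:240,202:222])
c=lambda i,x,y:cv2.resize(i[y:y+45,x:x+30],(400,600),interpolation=cv2.INTER_NEAREST)
cv2.imwrite("pics/p.png",np.hstack([c(im["color"],195,205),c(T["color"],222,130)]))
```

```text
235.68424242424243 227.95968085106384 0.12039314035591166
z edge 117.96899828593098
[[173 175 176 178 178 178 179 177 175 173 171 168 165 162 160 178 191 219
  227 229]
 [175 177 177 176 175 177 178 175 173 172 171 168 165 174 188 219 227 229
  228 229]
 [198 193 180 172 173 175 176 172 169 169 181 190 192 208 224 230 230 230
  229 230]
 [227 221 207 197 198 200 200 195 193 194 210 224 228 229 231 231 231 229
  230 230]
 [233 232 231 230 229 230 230 228 228 228 230 231 231 231 231 231 231 230
  229 231]
 [234 234 233 232 231 231 231 230 230 231 233 232 231 231 232 231 231 229
  230 230]
 [234 234 232 225 227 230 227 221 221 228 232 232 231 231 231 231 230 230
  230 231]
 [234 233 231 206 201 208 197 180 194 224 232 232 231 230 231 231 231 229
  230 231]
 [234 233 230 192 158 156 150 142 180 223 232 231 231 231 231 231 230 230
  230 231]
 [234 233 230 194 155 147 145 138 172 222 232 232 231 231 231 230 230 229
  230 230]
 [232 233 229 199 158 148 146 137 160 217 230 231 230 230 230 230 230 229
  230 230]
 [222 222 219 185 152 147 146 137 146 186 204 213 217 216 213 215 215 215
  214 2
[... 324 characters left out ...]
  99 103
  105 105]
 [106 106 108 111 128 141 147 141 125 113 110 105  99 104 103 101 102 104
  106 106]
 [106 107 109 111 123 135 139 135 122 113 109  95  94 105 109 104 103 105
  106 107]
 [101  98 100 107 111 119 123 121 113 105  95  77  84 100 106 106 105 106
  106 106]
 [ 95  86  80  90  98 103 104 104  98  86  70  57  74  98 106 107 108 107
  107 107]
 [ 97  83  68  67  74  80  84  82  75  68  62  55  71  96 105 107 107 107
  107 108]
 [ 97  86  68  63  63  60  60  61  65  65  59  55  68  92 104 107 107 108
  107 108]
 [104  96  75  63  58  47  39  44  60  66  61  58  77  88 103 109 111 111
  111 111]
 [104  97  77  65  55  44  35  37  57  64  63  69  88  87  96 105 108 107
  107 108]]
```

View pics/p.png

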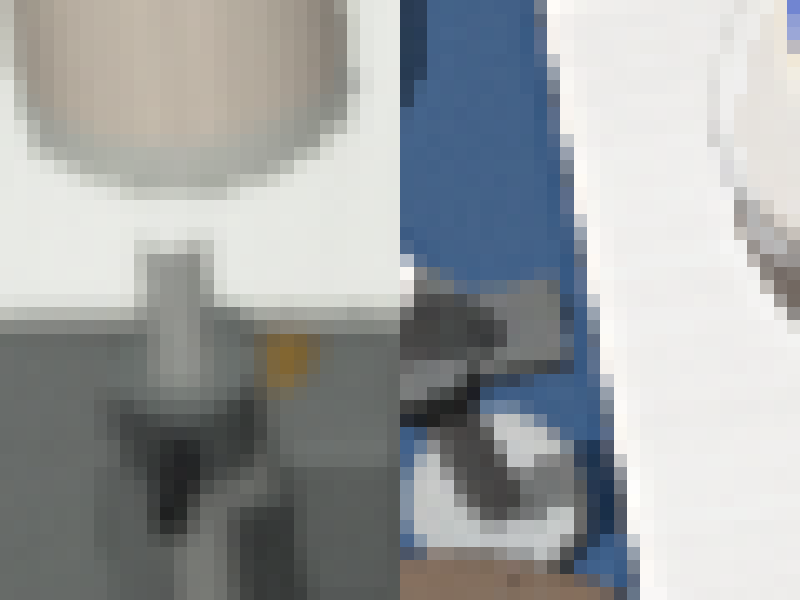

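The bar tip starts at row ≈227.45 and the platform edge is at 227.96. Allowing for the 5 mm gap, the edge must reach about 226.1, so about 5.6 mm more, or 126°.

{"method": "carry_out", "body": {
  "motion": [
    [0,0,0,3.4,-21.6,0,-1],
    [0,0,0,13.4,-41.1,0,-1],
    [0,0,0,28.9,-56.6,0,-1],
    [0,0,0,48.4,-66.6,0,-1],
    [0,0,0,70,-70,0,-1]
  ]
}}

```text
clock: 18.95
position: [615.4, 69.0, 88.4]
ee_rot: [-0.699, 0.715, 0.0, 0.0]
contact_force: [-3.4, 4.8, 4.4]
gripper_width: 18.5
grasp_force: 59.8
```

{"method": "carry_out", "body": {
  "motion": [
    [0,0,0,21.6,3.4,0,-1],
    [0,0,0,41.1,13.4,0,-1],
    [0,0,0,41.1,13.4,0,-1],
    [0,0,0,41.1,13.4,0,-1]
  ]
}}

```text
clock: 19.45
position: [600.2, 28.3, 88.3]
ee_rot: [-0.699, 0.715, 0.0, -0.001]
contact_force: [-1.6, 0.1, 2.8]
gripper_width: 18.6
grasp_force: 59.8
```

Run:
```python
from h import *
S1=np.load("side1.npy",allow_pickle=True).item();im=get_image("side")
v0,(v,sd)=edge(S1)[0],edge(im)
A=onz(S1,225,v0,93);ey=np.array([-np.sin(.154),np.cos(.154),0])
def z(u,v,off): p,d=ray(im,u,v);return (p+d*(((A+off*ey-p)@ey)/(d@ey)))[2]
print(v,sd,"edge z",z(225,v,0))
g=cv2.cvtColor(im["color"],6).astype(float)
for u in(210,211,212,213):
    c=g[222:234,u];print(u,c)
for vt in(227.2,227.4,227.6):print(vt,z(212,vt,5))
plan([0,0,0],0)
```

```text
226.36427875243663 0.0855129864585054 edge z 122.83812959684701
210 [222. 196. 183. 172. 148. 124. 116. 116. 118. 124. 125. 123.]
211 [230. 226. 224. 216. 181. 133. 111. 108. 109. 114. 113. 114.]
212 [233. 233. 232. 222. 183. 137. 110. 101. 106. 111. 112. 110.]
213 [233. 232. 231. 224. 189. 134.  98.  92. 100. 108. 106.  96.]
227.2 123.93304601960142
227.4 123.3033746223175
227.6 122.67332055403938
now [600.6  28.8  88.3] yaw -1.593 q [ 0.32  0.45 -0.21  0.   -0.91 -0.34] F [-2.1  0.5  3.7] w 18.4
shift tool [ 41.9 599.7  89. ] world turn 1.593 -> about tool z -1.593 tilt [-0.001 -0.001 -1.   ]
```

Level: edge z is 122.8 and the tip is about 123.0. I'll release and retreat straight up.

{"method": "carry_out", "body": {
  "motion": [
    [0,0,0,0,0,0,-0.5],
    [0,0,0,0,0,0,0],
    [0,0,0,0,0,0,0.2],
    [0,0,0,0,0,0,0.2],
    [0,0,0,0,0,-20,0.2]
  ]
}}

```text
clock: 20.12
position: [599.8, 29.3, 106.9]
ee_rot: [-0.699, 0.715, 0.001, -0.002]
contact_force: [0.1, 0.2, -0.5]
gripper_width: 51.7
grasp_force: 0.0
```

{"method": "carry_out", "body": {
  "motion": [
    [0,0,0,0,0,-35,0.2],
    [0,0,0,0,0,-80,0.2],
    [0,0,0,0,0,-120,0.2],
    [0,0,0,40,0,-120,0.2],
    [0,0,0,60,0,-120,0.2]
  ]
}}

```text
clock: 20.75
position: [599.6, -31.5, 228.8]
ee_rot: [-0.699, 0.715, -0.0, 0.0]
contact_force: [1.0, 0.9, -0.8]
gripper_width: 51.0
grasp_force: 0.0
```

{"method": "carry_out", "body": {
  "motion": [
    [0,0,0,60,0,0,0.2],
    [0,0,0,120,0,0,0.2],
    [0,0,0,120,0,0,0.2],
    [0,0,0,120,0,0,0.2]
  ]
}}

```text
clock: 21.25
position: [596.8, -150.7, 227.6]
ee_rot: [-0.699, 0.715, 0.001, -0.0]
contact_force: [-0.2, 1.1, 0.3]
gripper_width: 51.3
grasp_force: 0.0
```

Run:
```python
from h import *
im=get_image("side");T=get_image("top");print(edge(im))
# crank: expected handle (yaw = -1.593-(306 deg)) at home height vs black blob
ya=-1.593-np.radians(306);c=np.array([545.5,70.2,0]);u=np.array([np.cos(ya),np.sin(ya),0])
for n,i in(("side",im),("top",T)):
    e=proj(i,c+70*u+[0,0,145]);m=(i["color"].max(2)<50).astype(np.uint8);k,l,st,ce=cv2.connectedComponentsWithStats(m)
    j=[q for q in range(1,k) if st[q,4]>8 and np.hypot(*(ce[q]-e))<30];print(n,"sleeve top exp",e.round(1),[(st[q].tolist()) for q in j])
    hs=cv2.cvtColor(i["color"],40);b=proj(i,c+[0,0,131]);mm=((hs[...,1]<60)&(hs[...,2]>190)).astype(np.uint8);k,l,st,ce=cv2.connectedComponentsWithStats(mm)
    print(n,"boss top exp",b.round(1),[(st[q].tolist(),ce[q].round(1)) for q in range(1,k) if np.hypot(*(ce[q]-b))<8 and st[q,4]>8])
    hs2=((hs[...,0]>110)&(hs[...,0]<128)&(hs[...,1]>200)&(hs[...,2]>120)).astype(np.uint8);k,l,st,ce=cv2.connectedComponentsWithStats(hs2);print("caps",[ce[q].round(0) for q in range(1,k) if st[q,4]>25])
print(read_state()["position"],read_state()["contact_force"])
```

```text
(np.float64(226.36469155844156), np.float64(0.09345497588202704))
side sleeve top exp [267.7 191.9] [[264, 191, 7, 19, 125]]
side boss top exp [286.  207.3] [([282, 205, 8, 6, 26], array([285.4, 207.6]))]
caps [array([205., 176.]), array([221., 179.]), array([161., 253.])]
top sleeve top exp [293.3 199.3] []
top boss top exp [275.5 223.7] [([271, 219, 9, 10, 54], array([275.2, 223.7]))]
caps [array([198., 119.]), array([257., 129.])]
[ 597.09602551 -149.60224078  228.06912462] [-0.13160372  0.12519788 -0.25308023]
```

```bash
python3 -c "
from bench import *
print(job_done())"
```

```text
the job is handed in; nothing more can be done
None
```

The job is handed in (result not shown): the crank is home on the shaft and released, the platform measures within about 0.5 mm of the pointer, the bottle was still on it when I last looked, and the arm is clear.

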